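Load the drill-bit rack into the sprung-door steriliser

ROBOT

A 6-joint arm with a two-finger parallel gripper is mounted at the origin on the work surface. World frame = base frame: x ahead of the robot, y to its left, z up, the work surface at z = 0. Lengths are in m, angles in rad, forces in N, time in s.
With the tool pointing down it reaches from about 0.4 to 0.825 m from the base axis. Payload 7 kg.
Tool frame: the origin (TCP) lies at the very end of the fingers, on their centre line; the grasp point (between the pads) lies 19 mm behind it; z points along the fingers, y is the line along which they close (so a half turn about z gives the same grasp; the last joint's range is limited). The gripper opens to 88 mm and grips with 3 to 60 N. Pads are 19 mm wide; open, the fingers measure 130 mm over their backs; the gripper's body (78 mm by 193 mm) begins 47 mm behind the grasp point.
Start: joints at [1.606, 0.359, 0.012, 0, -1.224, -0.288], TCP at [0.169, 0.654, 0.227] pointing down, gripper open.
Joint ranges: [-3.07, 3.07], [-1.43, 2.12], [-1.02, 1.25], [-3.03, 1.67], [-3.05, -0], [-3.03, 3.03]. Speed limits (rad/s): [2.39, 2.39, 3.01, 3.14, 3.14, 3.14].

INTERFACE

Orientations are given as [roll, pitch, yaw] about the fixed x, y, z axes, in that order (R = Rz(yaw) Ry(pitch) Rx(roll)).
In Python, from station import arm gives the robot as it stands.
- The arm moves only by the tool step_arm, never from a script. Its argument "rows" is a list of rows, each a list of 5 numbers: the shift along the world's x, y, z in m, then the turn about the world's z in rad, then the finger opening in m, from 0 to 0.0876. In form: [[x, y, z, spin, gripper], ...]. A call has 1 to 20 rows; each row is the pose to reach, as a shift and turn from the pose commanded when the call began; what a row does not reach only later rows make up. A row lasts 1/10 s, in which the tool goes at most 50 mm and 8.59 degrees, less where a joint would pass 70% of its speed; a pose out of reach is approached as far as the arm can. A call with a gripper value outside its range is refused whole. The fingers move at their own pace and stop on an object; "newtons" is the grip in N (left out, the last holds). Time passes only in rows, so rows that repeat a pose let the fingers close. It gives the time, the measured TCP pose, the force, the opening and the grip force at its end, in the units of the state.
- arm.get_state(): the state, without advancing time (a new reading comes with each control period).
- arm.grab_frame(name): name is "scene" or "top"; returns a dict with "color" (480x640x3 uint8, blue, green, red), "vfov" (degrees; the focal length in pixels is half the picture's height over the tangent of half this angle, whatever the lens; pixels are square), "cx", "cy" (the principal point, pixels), "rvec" (rotation vector, rad) and "tvec" (3), from world to camera coordinates, as OpenCV has them. Camera axes: x right, y down, z forward; pixel columns grow to the right and rows downward; lengths in m; the calibration is good to about 2 mm. A picture is of the moment at which its call begins. There is no depth.
- arm.job_done(): hands the job in; it is judged then, once.
The state is a dict: "t": time; "q": joint angles; "qd": joint speeds; "joint_efforts": joint torques, N m; "eef_pos": TCP position; "ee_rot": TCP orientation; "force": force on the tool from outside, world axes, zero at the start; "moment": the same for the moment, N m; "width": finger opening in m; "gripper_force": force on a finger pad.
Only numpy, scipy, OpenCV 4.12 (cv2) and the standard library are available. Lean on these libraries where they do the work, as an engineer would, in place of code of your own. Each camera call takes 0.05 s, during which the arm holds its last target. There are 200 camera calls.

TASK

Load the small steel rack of nail-drill bits into the steriliser with light fingertip pushes only: nothing is gripped or lifted. With one fingertip draw the top edge of the spring-loaded drop door towards the shelf and down until the door lies flat, and keep that door pressed down while the other finger pushes the rack along the shelf on to it, until more than half of the rack stands on the door. Then push the rack on until it is wholly inside the chamber and take the fingers away, so that the door springs shut behind it, and leave the bottles and other things on the table where they stand.

Things in the scene. Friction and masses are not known exactly. Their poses are not given: they have to be found in the camera images.
- steriliser: White bench-top UV tool steriliser, 170 mm wide, with an aluminium loading shelf, one fixed piece. Origin on the table under the middle of the door's hinge line. Own +x: the way the rack is pushed, from the shelf through the doorway into the chamber; +y to the left of that; z up. Door flat spans x -74 to 0. Millimetres in this frame are called S below.
- shelf_edge (a point): Middle of the shelf's end at the door, on its top: S (-78, 0, 30). Deck S x -248 to -78, 150 wide, top 30 mm above the table. On it two guide rails along x: inner faces at S y -33.5 and 33.5, 5 thick, tops 42 mm above the table, ending at S x -82.
- chamber_floor (a point): Point on the chamber floor, S (45, 0, 24.5). Floor from S x 6 to the back wall at 122, runners on it about 69 apart. Doorway 150 wide, free height 45. The rack is wholly inside, clear of the shut door, when its rear face is past S x 4.
- roof_edge (a point): Middle of the front edge of the roof over the doorway, on top: S (16, 0, 74); fingers pointing straight down in front of it can reach S x 15. The roof (amber window) is 74 mm above the table; from S x 90 to 196 a lamp housing is 104 mm high.
- door: White drop door, 148 wide, 74 high, 8 thick, hinged at its bottom edge; origin mid hinge line, 23 mm above the table. Axes equal the steriliser's when shut (upright). Its top swings to the steriliser's -x and down 90 degrees to a stop, flat; it sweeps back to S x -75. A spring shuts it: about 1 N at the top edge all the way. The rack's weight holds it down once mostly on it.
- door_top (a point): Middle of the door's top edge, inner face: door frame (4, 0, 74) mm. Shut, this edge is 97 mm above the table and stands 23 mm proud of the roof, so a fingertip can come down behind it. Flat, the door's middle track is 27 mm above the table.
- band_left (a point): Point on the raised left side band of the door's inner face, door frame (11, 54.5, 60) mm. The band covers door y 35 to 74 and z 8 to 74; its surface is at door x 11. The finger goes here to hold the door: flat, the bands are 34 mm above the table, 4 mm above the shelf, either side of the 70 wide track for the rack.
- band_right (a point): The same on the right side band: door frame (11, -54.5, 60) mm; band over door y -74 to -35.
- rack: Steel block 38 (own x, the pushing direction) by 64 (y) by 20 mm high with fifteen short drill bits standing in it, 34 mm high in all; about 0.3 kg. Origin at the centre of its underside. Starts on the shelf between the rails, own x along the steriliser's +x, leading face at S x -118 to -83, clear of the door's sweep; slides freely when pushed.
- polish_a: nail polish bottle, 27 mm across, 78 high, stands on the table beside the steriliser; leave alone
- polish_b: nail polish bottle, 30 mm across, 78 high; leave alone
- polish_c: nail polish bottle, 27 mm across, 78 high; leave alone
- gel_pot: round gel pot with black lid, 44 mm across, 43 high; leave alone
- buffer: buffing block 95 x 25 x 25 mm lying on the table; leave alone
- remover: white remover bottle, 64 mm across, 165 high; leave alone
- file_cup: clear cup with nail files, 72 mm across, 135 high; leave alone
Things that resemble listed ones, but are neither listed nor needed, are in the scene too. Leave any blue or red look-alike of the rack alone.

How it is judged:
By the outcome, as a careful person would: the job done as asked, in the order asked, and still so for the second after the job is handed in, with the robot touching nothing.
It also fails if it takes over 72 s, if anything falls off the work surface, if the arm or the gripper's body presses on something with over 40 N, if the wrist force passes 120 N, or if a joint passes its speed limit or range.

## Working session

There is one attempt and no reset: what is moved stays moved. The work goes in short steps, Python scripts to look and compute and a tool call to move; the robot and the scene stay as the last step left them, time stands still between calls to the robot, and variables do not carry over. Pictures are saved under pics/ and viewed, at most 10 in all, crops included, and the job is handed in when it is done.

Besides the shell and the picture viewer there is one more tool, called after "Emit:" as name(argument=value, ...), one argument or row to a line, values as JSON. step_arm: Moves the arm, as the interface text tells. Its arguments: {"type":"object","properties":{"rows":{"type":"array"},"newtons":{"type":"number"}},"required":["rows"]}

```bash
mkdir -p pics
python3 - <<'E'
from station import arm
import cv2,pickle
d={}
for n in("scene","top"):
    f=arm.grab_frame(n); d[n]=f; cv2.imwrite(f"pics/{n}0.png",f["color"]); print(n,f["vfov"],f["cx"],f["cy"],f["rvec"],f["tvec"])
pickle.dump(d,open("f0.pkl","wb"))
s=arm.get_state(); print(s["t"],s["eef_pos"],s["ee_rot"],s["force"],s["width"])
E
```

```text
scene 49.341682135087375 321.97146318480316 236.00659693758175 [ 1.20862053  2.19162083 -1.08882928] [ 0.25194154 -0.29462864  1.32179679]
top 50.31063021891465 327.4354133572142 239.02637643547615 [ 2.20169674 -2.14802666  0.11659868] [0.09528528 0.62082294 1.02523696]
0.1 [0.16874058 0.65311271 0.2256927 ] [ 3.14006661e+00 -1.49298020e-04 -2.52898197e-01] [-0.20333154  0.04251148  0.10723639] 0.08759276022356412
```

View pics/top0.png

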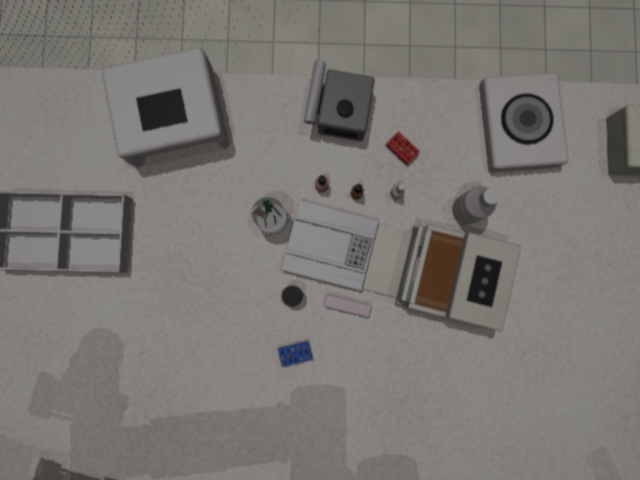

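View pics/scene0.png

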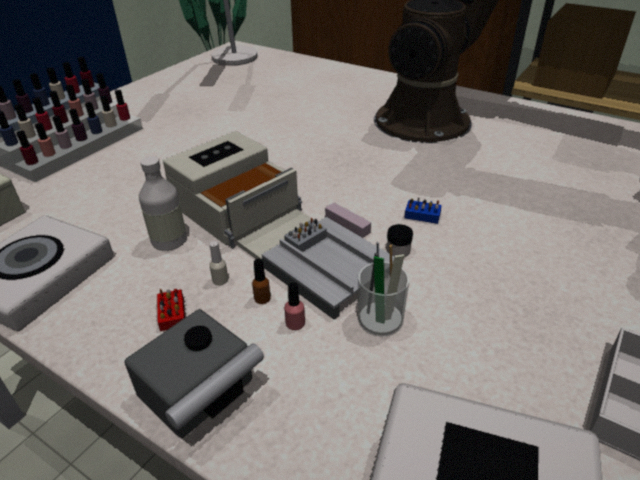

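The top view shows the shelf at about (283–378, 200–290), the grey rack at (358,250), the door edge at (415,262), and the housing to its right. I'll zoom in to get the corners.

```bash
cat > h.py <<'E'
import numpy as np,cv2
def K(f):
    F=240/np.tan(np.radians(f["vfov"])/2); return np.array([[F,0,f["cx"]],[0,F,f["cy"]],[0,0,1.]])
def ray(f,u,v,z):
    R=cv2.Rodrigues(np.array(f["rvec"],float))[0]; t=np.array(f["tvec"],float)
    c=-R.T@t; d=R.T@np.linalg.inv(K(f))@[u,v,1]; return c+d*(z-c[2])/d[2]
def proj(f,P):
    return cv2.projectPoints(np.atleast_2d(np.array(P,float)),np.array(f["rvec"],float),np.array(f["tvec"],float),K(f),None)[0][:,0]
E
python3 - <<'E'
import pickle,cv2
from h import *
d=pickle.load(open("f0.pkl","rb")); f=d["top"]
c=f["color"][190:340,270:530]; cv2.imwrite("pics/z.png",cv2.resize(c,None,fx=3,fy=3,interpolation=cv2.INTER_CUBIC))
for u,v,z in [(304,200,.03),(283,272,.03),(378,215,.03),(363,290,.03)]: print(ray(f,u,v,z).round(4))
E
```

```text
[0.6986 0.1613 0.03  ]
[0.5481 0.2    0.03  ]
[0.6711 0.0068 0.03  ]
[0.5153 0.0353 0.03  ]
```

View pics/z.png

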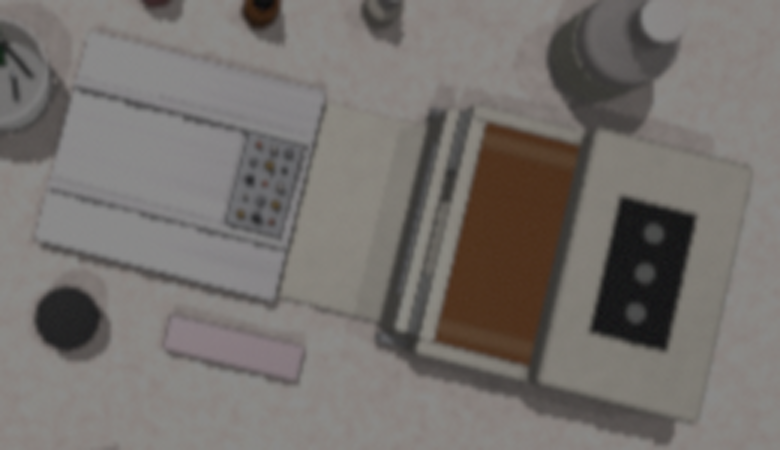

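The crop shows the shelf corners at crop (92,30), (325,93), (275,301), (37,243), the housing-top corners at (595,127), (750,167), (697,420), (537,382), and the rack block corners at about (245,133), (306,148), (281,240), (226,226).

```bash
cat >> h.py <<'E'
def S2W(p,S):
    x,y,a=p; S=np.atleast_2d(np.array(S,float))/1000; c,s=np.cos(a),np.sin(a)
    return np.c_[x+c*S[:,0]-s*S[:,1], y+s*S[:,0]+c*S[:,1], S[:,2]]
def W2S(p,W):
    x,y,a=p; W=np.atleast_2d(W); c,s=np.cos(a),np.sin(a); dx,dy=W[:,0]-x,W[:,1]-y
    return np.c_[c*dx+s*dy,-s*dx+c*dy,W[:,2]]*1000
E
python3 - <<'E'
import pickle
from h import *
from scipy.optimize import least_squares
d=pickle.load(open("f0.pkl","rb")); f=d["top"]
px=lambda c:np.array(c)/3+[269.67,189.67]
C=px([(92,30),(325,93),(275,301),(37,243),(595,127),(750,167),(697,420),(537,382)])
S=[(-248,75,30),(-78,75,30),(-78,-75,30),(-248,-75,30),(90,85,104),(196,85,104),(196,-85,104),(90,-85,104)]
W=np.array([ray(f,*c,s[2]/1000) for c,s in zip(C,S)])
r=least_squares(lambda p:(S2W(p,S)-W)[:,:2].ravel(),[.58,-.06,-1.75]); p=r.x
print("S",p.round(4)); print(W2S(p,W).round(1)-S)
for c in px([(245,133),(306,148),(281,240),(226,226)]): print("rack",W2S(p,ray(f,*c,.05)).round(1))
np.save("p.npy",p)
g=d["scene"]; im=g["color"].copy()
pts=S+[(0,74,97),(0,-74,97),(4,0,97),(16,85,74),(16,-85,74),(-82,33.5,42),(-82,-33.5,42)]
for q in proj(g,S2W(p,pts)): cv2.circle(im,tuple(int(v*8) for v in q),12,(0,255,0),-1,shift=3)
c=im[110:320,140:420]; a=cv2.resize(c,None,fx=2.5,fy=2.5)
cv2.imwrite("pics/chk.png",a)
print(S2W(p,[(4,0,97),(-74,54,34),(15,0,74),(-130,0,40),(0,75,0),(0,-75,0)]).round(3))
E
```

```text
S [ 0.5702 -0.0532 -1.7947]
[[ 2.8  1.4  0. ]
 [-0.1 -1.5  0. ]
 [ 0.6  1.1  0. ]
 [ 3.3 -0.6  0. ]
 [ 0.  -1.7  0. ]
 [-3.8 -2.3  0. ]
 [-2.7  2.6  0. ]
 [-0.1  1.   0. ]]
rack [[-125.6   30.5   50. ]]
rack [[-83.2  30.8  50. ]]
rack [[-84.7 -33.7  50. ]]
rack [[-122.8  -33.7   50. ]]
[[ 0.569 -0.057  0.097]
 [ 0.639  0.007  0.034]
 [ 0.567 -0.068  0.074]
 [ 0.599  0.074  0.04 ]
 [ 0.643 -0.07   0.   ]
 [ 0.497 -0.037  0.   ]]
```

View pics/chk.png

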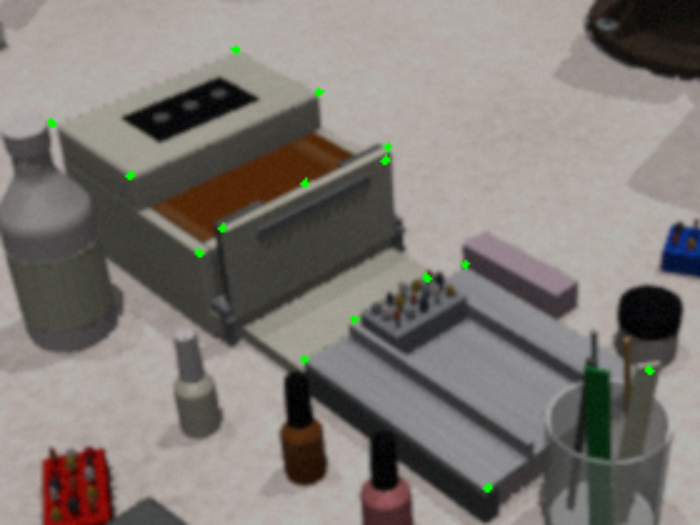

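The fit is good: residuals are about 2–3 mm, and the projected points land on the scene features. The rack's leading face is near S x -84 and its rear near -122. Next I'll check the remover's position and generate waypoints for opening the door. The A finger goes on the right band and B ends up behind the rack.

```bash
cat >> h.py <<'E'
def hand(p,A,phi,w,z):
    "S mm of finger A, phi deg (A-B line from S x towards -y), opening w mm -> world TCP x,y,z,yaw"
    f=np.radians(phi); C=np.array(A,float)-(w/2+10.5)*np.array([np.cos(f),-np.sin(f)])
    W=S2W(p,[(C[0],C[1],z)])[0]; return np.r_[W,p[2]+np.pi/2-f]
def plan(ways,cur=None):
    from station import arm
    p=np.load("p.npy"); s=arm.get_state() if cur is None else None
    c=np.r_[s["eef_pos"],s["ee_rot"][2]] if cur is None else cur
    print("at",c.round(4))
    for w in ways:
        h=hand(p,*w); print(w,[round(float(v),4) for v in h-c]+[w[2]/1000])
E
python3 - <<'E'
import pickle
from h import *
d=pickle.load(open("f0.pkl","rb")); p=np.load("p.npy"); f=d["top"]
for n,u,v,z in [("remover cap",(660/3+270),20/3+190,.16),("remover foot",600/3+270,85/3+190,.0),("cup rim",269,215,.135),("cup foot",272,218,0.)]: print(n,W2S(p,ray(f,u,v,z)).round(0))
print("scene remover foot",W2S(p,ray(d["scene"],165,240,0.)))
plan([((26,-60),30,87,140),((26,-60),30,87,82),((-34,-60),30,87,82)]+[((-74*np.sin(t)+11*np.cos(t)+6,-60),30,87,23+74*np.cos(t)+11*np.sin(t)-1) for t in np.radians([50,60,70,80,90])])
E
```

```text
remover cap [[101. 147. 160.]]
remover foot [[114. 132.   0.]]
cup rim [[-286.   17.  135.]]
cup foot [[-296.   28.    0.]]
scene remover foot [[106.04479777 152.60430706   0.        ]]
at [ 0.1687  0.6531  0.2257 -0.2529]
((26, -60), 30, 87, 140) [0.3738, -0.6787, -0.0857, -0.4946, 0.087]
((26, -60), 30, 87, 82) [0.3738, -0.6787, -0.1437, -0.4946, 0.087]
((-34, -60), 30, 87, 82) [0.3872, -0.6202, -0.1437, -0.4946, 0.087]
((np.float64(-43.61662508425244), -60), 30, 87, np.float64(77.99277199111268)) [0.3893, -0.6109, -0.1477, -0.4946, 0.087]
((np.float64(-52.58587988004845), -60), 30, 87, np.float64(68.52627944162883)) [0.3913, -0.6021, -0.1572, -0.4946, 0.087]
((np.float64(-59.77503236157486), -60), 30, 87, np.float64(57.64610943474449)) [0.3929, -0.5951, -0.168, -0.4946, 0.087]
((np.float64(-64.96564376856716), -60), 30, 87, np.float64(45.682850430487136)) [0.394, -0.59, -0.18, -0.4946, 0.087]
((np.float64(-68.0), -60), 30, 87, np.float64(33.0)) [0.3947, -0.5871, -0.1927, -0.4946, 0.087]
```

The remover sits at about S (104,140) and the cup at about S (-290,22), both clear of the hand. Moving over the door now.

Emit:
step_arm(
  rows=[
    [0.187,-0.34,-0.02,-0.25,0.0876],
    [0.374,-0.679,-0.04,-0.495,0.0876],
    [0.374,-0.679,-0.04,-0.495,0.0876],
    [0.374,-0.679,-0.04,-0.495,0.0876],
    [0.374,-0.679,-0.04,-0.495,0.0876],
    [0.374,-0.679,-0.04,-0.495,0.0876],
    [0.374,-0.679,-0.04,-0.495,0.0876],
    [0.374,-0.679,-0.04,-0.495,0.0876],
    [0.374,-0.679,-0.04,-0.495,0.0876],
    [0.374,-0.679,-0.04,-0.495,0.0876],
    [0.374,-0.679,-0.04,-0.495,0.0876],
    [0.374,-0.679,-0.04,-0.495,0.0876],
    [0.374,-0.679,-0.04,-0.495,0.0876],
    [0.374,-0.679,-0.04,-0.495,0.0876],
    [0.374,-0.679,-0.04,-0.495,0.0876],
    [0.374,-0.679,-0.06,-0.495,0.0876],
    [0.374,-0.679,-0.08,-0.495,0.0876],
    [0.374,-0.679,-0.085,-0.495,0.0876],
    [0.374,-0.679,-0.085,-0.495,0.0876],
    [0.374,-0.679,-0.085,-0.495,0.0876],
  ],
)

```text
t: 2.1
eef_pos: [0.5432, -0.0249, 0.1424]
ee_rot: [-3.141, -0.001, -0.747]
force: [0.5, 0.1, 0.7]
width: 0.0877
gripper_force: 0.0
```

Run:
```python
from h import *
from station import arm
s=arm.get_state(); print(s["t"],s["q"].round(2) if hasattr(s["q"],"round") else s["q"],s["force"],s["width"])
f=arm.grab_frame("scene"); cv2.imwrite("pics/a.png",cv2.resize(f["color"][60:320,120:440],None,fx=2.3,fy=2.3))
plan([((26,-60),30,87.6,82),((-34,-60),30,87.6,82)])
```

```text
2.1 [ 0.31  0.22 -0.4   0.   -0.96  0.51] [0.52179634 0.0587426  0.68168004] 0.08773089507124937
at [ 0.5434 -0.0247  0.1427 -0.7464]
((26, -60), 30, 87.6, 82) [-0.0006, -0.0007, -0.0607, -0.0011, 0.0876]
((-34, -60), 30, 87.6, 82) [0.0127, 0.0578, -0.0607, -0.0011, 0.0876]
```

View pics/a.png

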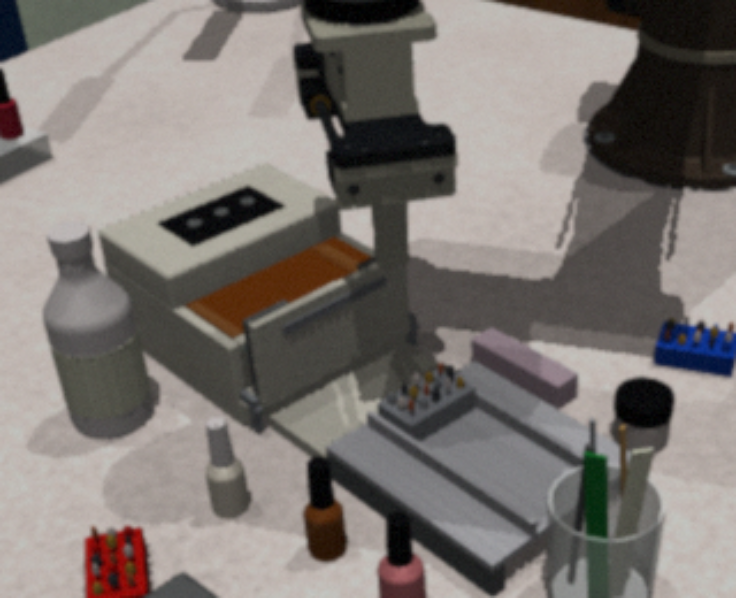

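The hand is over the door, but the fingers overlap in this view: the visible fingertip is near crop (400,340). I'll compare projected fingertip positions with the picture, and look in the top view too.

Run:
```python
from h import *
from station import arm
p=np.load("p.npy"); f=arm.grab_frame("scene"); g=arm.grab_frame("top")
P=S2W(p,[(26,-60,142),(-69,-5,142)])
print((proj(f,P)-[120,60])*2.3, proj(g,P))
a=cv2.resize(f["color"][110:250,240:380],(560,560)); b=cv2.resize(g["color"][160:360,340:540],(240*1,240))
for q in (proj(f,P)-[240,110])*4: cv2.circle(a,tuple(int(v) for v in q),4,(0,255,0),-1)
cv2.imwrite("pics/b.png",np.hstack([a,np.vstack([b,np.zeros((320,240,3),np.uint8)])]))
```

```text
[[362.72985719 192.79887025]
 [391.3300523  263.54813094]] [[422.70242291 296.60269365]
 [379.33635142 254.72197175]]
```

View pics/b.png

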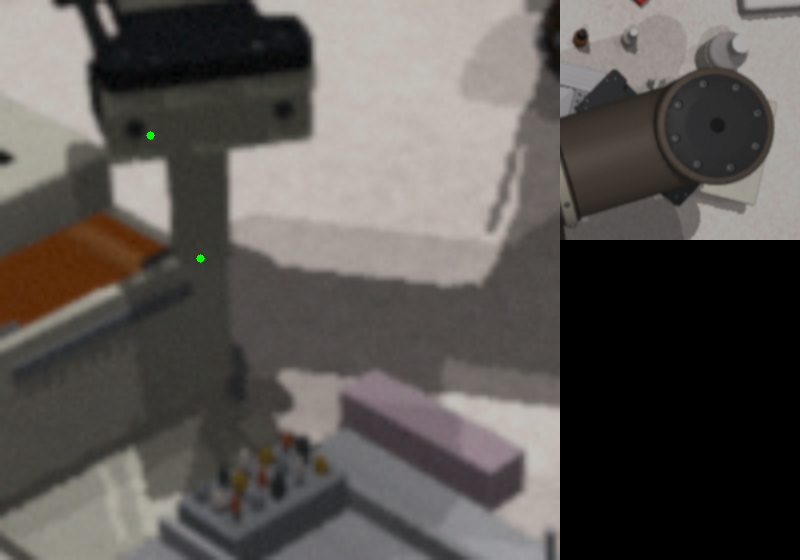

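The finger B tip projects onto the visible finger (200,258) and A is hidden behind the hand, which agrees with the plan. Descending behind the door top.

Emit:
step_arm(
  rows=[
    [0,0,-0.02,0,0.0876],
    [0,0,-0.04,0,0.0876],
    [0,0,-0.055,0,0.0876],
    [0,0,-0.06,0,0.0876],
    [0,0,-0.06,0,0.0876],
    [0.002,0.01,-0.06,0,0.0876],
    [0.0045,0.02,-0.06,0,0.0876],
    [0.0065,0.03,-0.06,0,0.0876],
    [0.009,0.04,-0.06,0,0.0876],
    [0.009,0.04,-0.06,0,0.0876],
  ],
)

```text
t: 3.25
eef_pos: [0.5526, 0.0162, 0.0819]
ee_rot: [-3.141, -0.0, -0.746]
force: [-0.2, 0.5, 1.0]
width: 0.0876
gripper_force: 0.5
```

Emit:
step_arm(
  rows=[
    [0.002,0.009,0,0,0.0876],
    [0.004,0.0185,0,0,0.0876],
    [0.0053,0.0235,-0.002,0,0.0876],
    [0.0064,0.028,-0.004,0,0.0876],
    [0.0074,0.0325,-0.009,0,0.0876],
    [0.0084,0.0367,-0.014,0,0.0876],
    [0.0092,0.04,-0.0195,0,0.0876],
    [0.01,0.0437,-0.025,0,0.0876],
    [0.0105,0.046,-0.031,0,0.0876],
    [0.011,0.0488,-0.037,0,0.0876],
    [0.0115,0.05,-0.043,0,0.0876],
    [0.0118,0.0517,-0.0475,0,0.0876],
    [0.0118,0.0517,-0.0485,0,0.0876],
    [0.0118,0.0517,-0.0485,0,0.0876],
  ],
)

```text
t: 4.65
eef_pos: [0.5633, 0.0658, 0.0333]
ee_rot: [3.14, -0.0, -0.748]
force: [-3.7, -1.1, 9.2]
width: 0.0878
gripper_force: 4.4
```

Run:
```python
from h import *
from station import arm
s=arm.get_state(); print(s["t"],s["force"],s["width"])
f=arm.grab_frame("scene"); cv2.imwrite("pics/c.png",cv2.resize(f["color"][110:320,160:400],None,fx=3,fy=2.8))
plan([((-70,-60),30,87.6,34),((-70,-58),42,62,34),((-68,-56),42,62,34),((-20,-56),42,62,34)])
```

```text
4.65 [-3.69479252 -1.14230324  9.19957641] 0.087797379910771
at [ 0.5633  0.0658  0.0334 -0.7477]
((-70, -60), 30, 87.6, 34) [0.0008, 0.0024, 0.0006, 0.0002, 0.0876]
((-70, -58), 42, 62, 34) [-0.0002, -0.0139, 0.0006, -0.2092, 0.062]
((-68, -56), 42, 62, 34) [0.0013, -0.0163, 0.0006, -0.2092, 0.062]
((-20, -56), 42, 62, 34) [-0.0094, -0.0631, 0.0006, -0.2092, 0.062]
```

View pics/c.png

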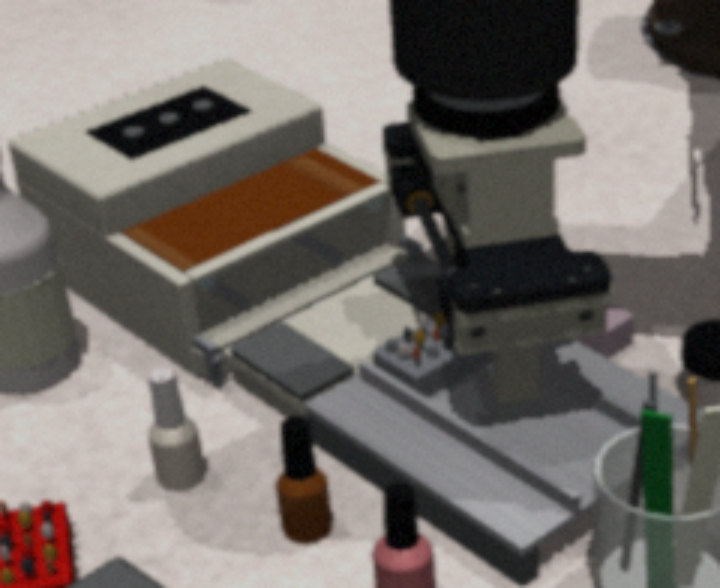

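The door lies flat, finger A is on the right band, and B is inside the rails behind the rack. Next I'll ease the press, bring B up behind the rack, and then push.

Emit:
step_arm(
  rows=[
    [0,0,0.0005,0,0.0876],
    [0,-0.002,0.0005,-0.035,0.0833],
    [0,-0.0045,0.0005,-0.07,0.079],
    [0,-0.007,0.0005,-0.105,0.0747],
    [0,-0.0095,0.0005,-0.14,0.0705],
    [0,-0.012,0.0005,-0.175,0.066],
    [0,-0.014,0.0005,-0.21,0.062],
    [0,-0.014,0.0005,-0.21,0.062],
    [0,-0.014,0.0005,-0.21,0.062],
    [0,-0.014,0.0005,-0.21,0.062],
  ],
)

```text
t: 5.7
eef_pos: [0.5624, 0.0516, 0.0335]
ee_rot: [3.139, 0.001, -0.958]
force: [-3.3, -0.5, 7.4]
width: 0.0621
gripper_force: 4.0
```

Run:
```python
from h import *
plan([((-70,-58),42,62,34),((-18,-56),42,62,34)])
```

```text
at [ 0.5624  0.0516  0.0335 -0.9582]
((-70, -58), 42, 62, 34) [0.0007, 0.0003, 0.0005, 0.0013, 0.062]
((-18, -56), 42, 62, 34) [-0.0089, -0.0509, 0.0005, 0.0013, 0.062]
```

Emit:
step_arm(
  rows=[
    [-0.0005,-0.0025,0,0,0.062],
    [-0.001,-0.005,0,0,0.062],
    [-0.0015,-0.008,0,0,0.062],
    [-0.002,-0.011,0,0,0.062],
    [-0.0025,-0.014,0,0,0.062],
    [-0.003,-0.017,0,0,0.062],
    [-0.0035,-0.02,0,0,0.062],
    [-0.004,-0.023,0,0,0.062],
    [-0.0045,-0.026,0,0,0.062],
    [-0.005,-0.029,0,0,0.062],
    [-0.0055,-0.032,0,0,0.062],
    [-0.006,-0.035,0,0,0.062],
    [-0.0065,-0.038,0,0,0.062],
    [-0.007,-0.041,0,0,0.062],
    [-0.0075,-0.044,0,0,0.062],
    [-0.008,-0.047,0,0,0.062],
    [-0.0085,-0.049,0,0,0.062],
    [-0.009,-0.051,0,0,0.062],
    [-0.009,-0.051,0,0,0.062],
  ],
)

```text
t: 7.6
eef_pos: [0.556, 0.0017, 0.0342]
ee_rot: [-3.139, -0.001, -0.957]
force: [1.5, 4.3, 6.6]
width: 0.062
gripper_force: 3.2
```

Run:
```python
from h import *
from station import arm
f=arm.grab_frame("scene"); cv2.imwrite("pics/d.png",cv2.resize(f["color"][130:310,180:400],None,fx=3.2,fy=3.2))
p=np.load("p.npy"); print((proj(f,S2W(p,[(-62,32,47),(-24,32,47),(-74,-32,27)]))-[180,130])*3.2)
plan([((-18,-56),42,62,34)])
```

```text
[[301.24850297 318.54543631]
 [255.94936685 289.17514052]
 [406.03533451 306.71747461]]
at [ 0.556   0.0017  0.0343 -0.9574]
((-18, -56), 42, 62, 34) [-0.0025, -0.001, -0.0003, 0.0005, 0.062]
```

View pics/d.png

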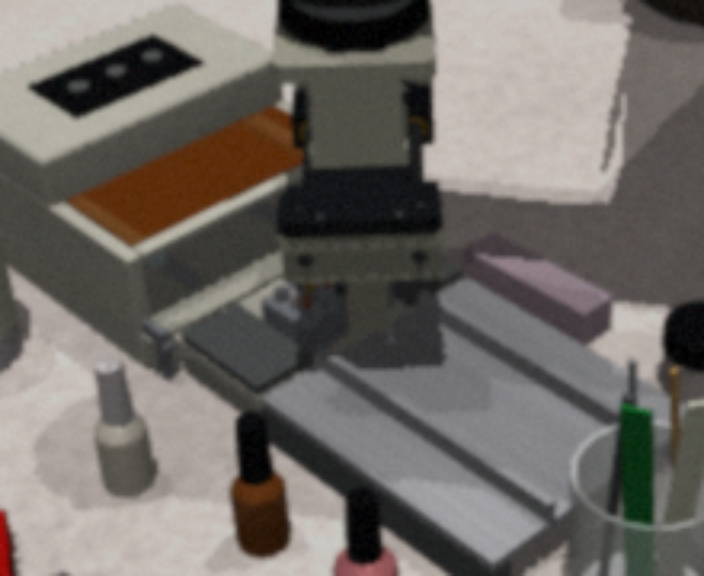

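The rack stands wholly on the flat door: its left leading corner is at crop (265,300), so its face is near S x -32 and its rear near -70. I'll lift the fingers, letting the rack's weight hold the door, and turn to push with both fingertips.

Run:
```python
from h import *
c=lambda x,z:((x,-15.5),90,10,z)
plan([c(-98,85),c(-98,35),c(-80,35),c(-58,35),c(-58,29.5),c(0,29.5)])
```

```text
at [ 0.556   0.0017  0.0343 -0.9574]
((-98, -15.5), 90, 10, 85) [0.0359, 0.0407, 0.0507, -0.8372, 0.01]
((-98, -15.5), 90, 10, 35) [0.0359, 0.0407, 0.0007, -0.8372, 0.01]
((-80, -15.5), 90, 10, 35) [0.0319, 0.0231, 0.0007, -0.8372, 0.01]
((-58, -15.5), 90, 10, 35) [0.0271, 0.0017, 0.0007, -0.8372, 0.01]
((-58, -15.5), 90, 10, 29.5) [0.0271, 0.0017, -0.0048, -0.8372, 0.01]
((0, -15.5), 90, 10, 29.5) [0.0142, -0.0549, -0.0048, -0.8372, 0.01]
```

Emit:
step_arm(
  rows=[
    [0.0007,0.003,0,0,0.062],
    [0.0007,0.003,0.01,0,0.062],
    [0.0007,0.003,0.025,0,0.062],
    [0.0007,0.003,0.04,0,0.062],
    [0.0007,0.003,0.05,0,0.062],
    [0.0007,0.003,0.05,0,0.062],
  ],
)

```text
t: 8.25
eef_pos: [0.5559, 0.0042, 0.0849]
ee_rot: [-3.14, -0.001, -0.958]
force: [-0.1, -0.5, -0.7]
width: 0.062
gripper_force: 0.0
```

Run:
```python
from h import *
from station import arm
c=lambda x,z:((x,-15.5),90,10,z)
plan([c(-98,85),c(-98,35),c(-80,35),c(-58,35),c(-58,29.5),c(0,29.5)])
f=arm.grab_frame("scene"); cv2.imwrite("pics/e.png",cv2.resize(f["color"][130:310,180:400],None,fx=3.2,fy=3.2))
print(arm.get_state()["force"])
```

```text
at [ 0.5559  0.0042  0.0849 -0.9579]
((-98, -15.5), 90, 10, 85) [0.036, 0.0381, 0.0001, -0.8367, 0.01]
((-98, -15.5), 90, 10, 35) [0.036, 0.0381, -0.0499, -0.8367, 0.01]
((-80, -15.5), 90, 10, 35) [0.032, 0.0206, -0.0499, -0.8367, 0.01]
((-58, -15.5), 90, 10, 35) [0.0271, -0.0009, -0.0499, -0.8367, 0.01]
((-58, -15.5), 90, 10, 29.5) [0.0271, -0.0009, -0.0554, -0.8367, 0.01]
((0, -15.5), 90, 10, 29.5) [0.0143, -0.0574, -0.0554, -0.8367, 0.01]
[0.5981024  0.00543056 0.32958193]
```

View pics/e.png

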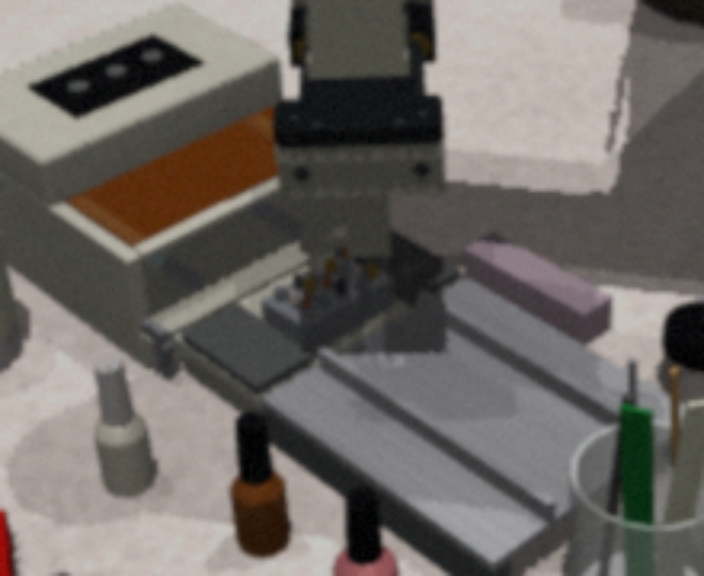

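The rack is on the door and holds it flat with the fingers lifted off. Rotating now, then coming down behind it.

Emit:
step_arm(
  rows=[
    [0.006,0.006,0.005,-0.14,0.05],
    [0.012,0.012,0.005,-0.28,0.04],
    [0.018,0.019,0.005,-0.42,0.03],
    [0.024,0.026,0.005,-0.56,0.02],
    [0.03,0.032,0.005,-0.7,0.01],
    [0.036,0.038,0.005,-0.837,0.01],
    [0.036,0.038,0.005,-0.837,0.01],
    [0.036,0.038,-0.01,-0.837,0.01],
    [0.036,0.038,-0.03,-0.837,0.01],
    [0.036,0.038,-0.045,-0.837,0.01],
    [0.036,0.038,-0.05,-0.837,0.01],
    [0.036,0.038,-0.05,-0.837,0.01],
  ],
)

```text
t: 9.5
eef_pos: [0.5904, 0.0417, 0.0325]
ee_rot: [3.14, -0.001, -1.793]
force: [0.1, -1.2, -0.4]
width: 0.0098
gripper_force: 0.0
```

Run:
```python
from h import *
c=lambda x,z:((x,-15.5),90,10,z)
plan([c(-98,35),c(-80,35),c(-58,35),c(-58,29.5),c(-20,29.5),c(0,29.5)])
```

```text
at [ 0.5904  0.0417  0.0325 -1.7927]
((-98, -15.5), 90, 10, 35) [0.0015, 0.0006, 0.0025, -0.0019, 0.01]
((-80, -15.5), 90, 10, 35) [-0.0025, -0.0169, 0.0025, -0.0019, 0.01]
((-58, -15.5), 90, 10, 35) [-0.0074, -0.0384, 0.0025, -0.0019, 0.01]
((-58, -15.5), 90, 10, 29.5) [-0.0074, -0.0384, -0.003, -0.0019, 0.01]
((-20, -15.5), 90, 10, 29.5) [-0.0158, -0.0754, -0.003, -0.0019, 0.01]
((0, -15.5), 90, 10, 29.5) [-0.0202, -0.0949, -0.003, -0.0019, 0.01]
```

Emit:
step_arm(
  rows=[
    [-0.001,-0.006,0.001,0,0.01],
    [-0.002,-0.012,0.001,0,0.01],
    [-0.003,-0.017,0.001,0,0.01],
    [-0.004,-0.021,0.001,0,0.01],
    [-0.005,-0.025,0.001,0,0.01],
    [-0.0055,-0.029,0.001,0,0.01],
    [-0.006,-0.033,0.001,0,0.01],
    [-0.007,-0.037,0.001,0,0.01],
    [-0.0075,-0.039,0.001,0,0.01],
    [-0.0075,-0.039,-0.001,0,0.01],
    [-0.0075,-0.039,-0.003,0,0.01],
    [-0.0075,-0.039,-0.003,0,0.01],
  ],
)

```text
t: 10.7
eef_pos: [0.5831, 0.0029, 0.0298]
ee_rot: [3.14, -0.001, -1.795]
force: [-0.9, -0.8, -0.1]
width: 0.0101
gripper_force: 0.0
```

Run:
```python
from h import *
c=lambda x,z:((x,-15.5),90,10,z)
plan([c(-58,29.5),c(-20,29.5),c(0,29.5),c(1,29.5)])
```

```text
at [ 0.5831  0.0029  0.0298 -1.795 ]
((-58, -15.5), 90, 10, 29.5) [-0.0, 0.0005, -0.0003, 0.0004, 0.01]
((-20, -15.5), 90, 10, 29.5) [-0.0085, -0.0366, -0.0003, 0.0004, 0.01]
((0, -15.5), 90, 10, 29.5) [-0.0129, -0.0561, -0.0003, 0.0004, 0.01]
((1, -15.5), 90, 10, 29.5) [-0.0131, -0.0571, -0.0003, 0.0004, 0.01]
```

Emit:
step_arm(
  rows=[
    [-0.001,-0.003,0,0,0.01],
    [-0.0015,-0.006,0,0,0.01],
    [-0.002,-0.009,0,0,0.01],
    [-0.003,-0.012,0,0,0.01],
    [-0.0035,-0.015,0,0,0.01],
    [-0.004,-0.018,0,0,0.01],
    [-0.005,-0.021,0,0,0.01],
    [-0.0055,-0.024,0,0,0.01],
    [-0.006,-0.027,0,0,0.01],
    [-0.007,-0.03,0,0,0.01],
    [-0.0075,-0.033,0,0,0.01],
    [-0.0085,-0.0365,0,0,0.01],
  ],
)

```text
t: 11.9
eef_pos: [0.5752, -0.0335, 0.0305]
ee_rot: [3.141, 0.0, -1.795]
force: [0.1, 2.4, 1.7]
width: 0.0097
gripper_force: 2.0
```

Emit:
step_arm(
  rows=[
    [-0.0005,-0.003,0,0,0.01],
    [-0.0015,-0.006,0,0,0.01],
    [-0.002,-0.009,0,0,0.01],
    [-0.003,-0.012,0,0,0.01],
    [-0.0035,-0.015,0,0,0.01],
    [-0.004,-0.018,0,0,0.01],
    [-0.0045,-0.0205,0,0,0.01],
    [-0.0045,-0.0205,0,0,0.01],
  ],
)

```text
t: 12.7
eef_pos: [0.5707, -0.0543, 0.0308]
ee_rot: [3.141, -0.0, -1.795]
force: [-0.5, 1.3, 6.7]
width: 0.0102
gripper_force: 4.2
```

Run:
```python
from h import *
from station import arm
c=lambda x,z:((x,-15.5),90,10,z)
plan([c(0,29.5),c(4,29.5)]); print(arm.get_state()["force"])
```

```text
at [ 0.5707 -0.0543  0.0308 -1.7949]
((0, -15.5), 90, 10, 29.5) [-0.0005, 0.0011, -0.0013, 0.0003, 0.01]
((4, -15.5), 90, 10, 29.5) [-0.0014, -0.0028, -0.0013, 0.0003, 0.01]
[-0.53878221  1.34423394  6.72674544]
```

Emit:
step_arm(
  rows=[
    [-0.0003,-0.0012,0,0,0.01],
    [-0.0006,-0.0024,0,0,0.01],
    [-0.0006,-0.0024,0,0,0.01],
  ],
)

```text
t: 13.0
eef_pos: [0.5703, -0.0567, 0.0311]
ee_rot: [-3.141, -0.0, -1.795]
force: [-1.2, 1.0, 7.6]
width: 0.0095
gripper_force: 4.7
```

Emit:
step_arm(
  rows=[
    [0.0002,0.001,0,0,0.01],
    [0.0002,0.001,0.004,0,0.01],
    [0.0002,0.001,0.008,0,0.01],
    [0.0002,0.001,0.013,0,0.01],
    [0.0002,0.001,0.018,0,0.01],
    [0.0002,0.001,0.024,0,0.01],
    [0.0002,0.001,0.03,0,0.01],
    [0.0002,0.001,0.036,0,0.01],
    [0.0002,0.001,0.042,0,0.01],
    [0.0002,0.001,0.048,0,0.01],
    [0.0002,0.001,0.053,0,0.01],
    [0.0002,0.001,0.053,0,0.01],
    [-0.001,-0.005,0.053,0,0.01],
    [-0.0025,-0.011,0.053,0,0.01],
    [-0.004,-0.016,0.053,0,0.01],
    [-0.004,-0.016,0.053,0,0.01],
    [-0.004,-0.016,0.08,0,0.01],
    [-0.004,-0.016,0.12,0,0.01],
    [-0.004,-0.016,0.16,0,0.01],
    [-0.004,-0.016,0.18,0,0.01],
  ],
)

```text
t: 15.0
eef_pos: [0.5676, -0.0723, 0.2143]
ee_rot: [-3.137, 0.001, -1.794]
force: [1.1, -0.4, 0.2]
width: 0.0103
gripper_force: 0.0
```

Emit:
step_arm(
  rows=[
    [-0.05,0,0.03,0,0.01],
    [-0.1,0,0.06,0,0.01],
    [-0.13,0,0.08,0,0.01],
    [-0.13,0,0.08,0,0.01],
    [-0.13,0,0.08,0,0.01],
    [-0.13,0,0.08,0,0.01],
  ],
)

```text
t: 15.6
eef_pos: [0.4364, -0.0721, 0.29]
ee_rot: [3.141, 0.0, -1.795]
force: [0.4, 1.2, -1.5]
width: 0.0097
gripper_force: 0.0
```

Run:
```python
from h import *
from station import arm
f=arm.grab_frame("scene"); g=arm.grab_frame("top"); s=arm.get_state(); print(s["t"],s["force"],s["eef_pos"])
a=cv2.resize(f["color"][110:330,130:430],(600,440)); b=cv2.resize(g["color"][180:340,240:540],(300,160))
o=np.zeros((600,600,3),np.uint8); o[:440]=a; o[440:,:300]=b; o[440:,300:]=np.clip(b.astype(float)*2,0,255)
cv2.imwrite("pics/f.png",o)
```

```text
15.7 [ 0.16069458 -0.22704361 -0.64703993] [ 0.43656986 -0.072115    0.28933937]
```

View pics/f.png

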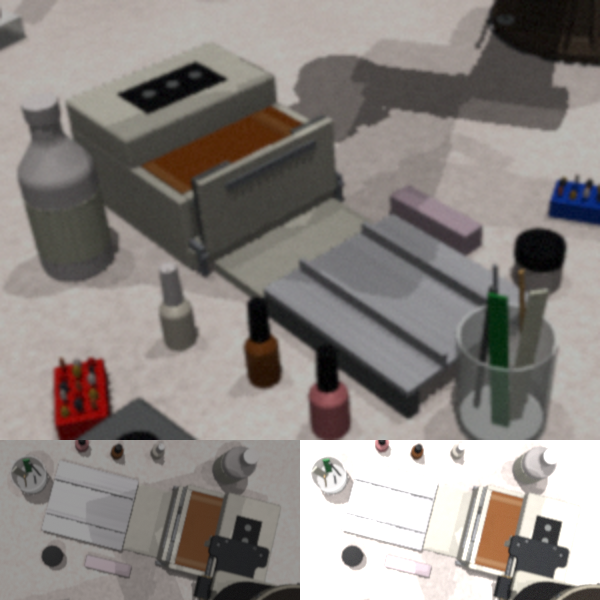

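The door stands upright, the rack is gone from the shelf, and everything else is in place. I'll check numerically that the door is fully shut, against the first picture, and hand in if it is.

Run:
```python
from h import *
import pickle
from station import arm
f=arm.grab_frame("scene")["color"]; f0=pickle.load(open("f0.pkl","rb"))["scene"]["color"]
d=cv2.absdiff(cv2.GaussianBlur(f,(3,3),0),cv2.GaussianBlur(f0,(3,3),0)).max(2)
r=d[168:235,225:300]; print("door diff",r.mean(),np.percentile(r,95),(r>25).sum())
sh,_=cv2.phaseCorrelate(np.float32(cv2.cvtColor(f0[165:200,225:300],6)),np.float32(cv2.cvtColor(f[165:200,225:300],6))); print("door top shift px",sh)
if np.hypot(*sh)<.7: print(arm.job_done())
```

```text
door diff 6.717810945273632 21.0 147
door top shift px (0.5499389738758609, -0.031023561321109838)
the job is handed in; nothing more can be done
None
```

The rack was pushed along the shelf and the flat door into the steriliser, and the door closed behind it. In the last picture nothing else had visibly moved. The job is handed in at about 16 s; I judged the rack to be wholly inside from the fingertip position (rear face near S x 13), as the shut door hides it.

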